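# Balance the counterweight arm on the half-round rest

## Robot

A 6-joint arm with a two-finger parallel gripper is mounted at the origin on a cart in front of the work surface, level with it; the furniture and walls round the work are solid. World frame = base frame: x ahead of the robot, y to its left, z up, the work surface at z = 0. Lengths are in m, angles in degrees, forces in N, time in s.
With the tool pointing down it reaches from about 0.25 to 0.725 m from the base axis. Payload 9.7 kg.
Tool frame: the origin (TCP) lies midway between the tips of the shut fingers; the grasp point (between the pads) lies bot.hold_point_z behind it (bot.hold_point_z is the distance from the TCP to the grasp point, in m); z points along the fingers, y is the line along which they close (so a half turn about z gives the same grasp; the last joint's range is limited). The gripper opens to 85 mm and grips with 20 to 120 N. Pads are 22 mm wide; open, the fingers measure 114 mm over their backs; the gripper's body (76 mm by 85 mm) begins 54 mm behind the grasp point. The pads swing forward as they close: fully open they stand 13 mm farther back than shut.
Start: joints at [75.115, 4.979, 10.078, 95.1, 0, 90], TCP at [0.141, 0.532, 0.231] pointing down, gripper open.
Joint ranges: [-179.16, 179.16], [-48.56, 103.87], [-65.8, 70.77], [-126.05, 130.52], [-82.76, 87.17], [-180, 180]. Speed limits (degrees/s): [127.2, 127.2, 147.25, 180, 180, 180].

## Interface

Orientations are given as [roll, pitch, yaw] about the fixed x, y, z axes, in that order (R = Rz(yaw) Ry(pitch) Rx(roll)).
In Python, from workcell import bot, camera, camera_model, ticket gives the robot as it stands.
- The arm moves only by the tool send_rows, never from a script. Its argument "targets" is text: rows parted by semicolons, each of 5 numbers parted by spaces: the shift along the tool's x, y, z in mm, then the turn about the tool's z in degrees, then the closure in counts, from 0 (fully open) to 255 (shut). A call has 1 to 20 rows; each row is the pose to reach, as a shift and turn from the pose commanded when the call began, along the tool's axes at that moment; what a row does not reach only later rows make up. A row lasts 1/8 s, in which the tool goes at most 62.5 mm and 10.7 degrees, less where a joint would pass 70% of its speed; a pose out of reach is approached as far as the arm can. A call with a gripper value outside its range is refused whole. The fingers move at their own pace and stop on an object; "newtons" is the grip in N (left out, the last holds). Time passes only in rows, so rows that repeat a pose let the fingers close. It gives the time, the measured TCP pose, the force, the opening and the grip force at its end, in the units of the state.
- bot.get_obs(): the state, without advancing time (a new reading comes with each control period).
- camera(name): name is "scene" or "top"; returns the picture (420x560x3 uint8, blue, green, red); there is no depth.
- camera_model(name): a dict with "K" (3x3 intrinsics, pixels), "pose" (4x4, takes a point from camera to world coordinates). Camera axes: x right, y down, z forward; pixel columns grow to the right and rows downward; lengths in m; the calibration is good to about 2 mm. A picture is of the moment at which its call begins. camera_model takes no time and is no camera call.
- ticket.job_done(): hands the job in; it is judged then, once.
The state is a dict: "time": time; "q": joint angles; "qd": joint speeds; "joint_efforts": joint torques, N m; "ee_pos": TCP position; "tcp_rot": TCP orientation; "wrist_force": force on the tool from outside, world axes, zero at the start; "torque": the same for the moment, N m; "opening": finger opening in m; "grasp_force": force on a finger pad.
Only numpy, scipy, OpenCV 4.12 (cv2) and the standard library are available. Lean on these libraries where they do the work, as an engineer would, in place of code of your own. Each camera call takes 0.05 s, during which the arm holds its last target. There are 200 camera calls.

## Task

I want to mark the balance point of the aluminium counterweight arm: take it from its sloping cradle and lay it crosswise over the round top of the balancing rest, on its underside, so that it stays there level by itself, touching neither catch post. A trim weight is clamped somewhere inside it, so its balance point need not be its middle and you must find it. Do not drop the arm, and leave the glue bottle, the tape measure and the hole saw where they are.

Things in the scene. Friction and masses are not known exactly. Their poses are not given: they have to be found in the camera images.
- bar: the counterweight arm: closed aluminium box section with black end caps, 200 mm long (its own y), 30 wide (x), 34 high (z), about 0.42 kg. Origin: centre of its underside; z points out of its top face, which has a dark bolt head 80 mm either side of the middle. It starts leaning in the cradle. A weight hidden inside puts its centre of mass up to 23 mm from the middle, towards either end.
- bar_mid (a point): middle of the arm, on its long axis, 17 mm above its underside; axes as the arm's. The centre of mass lies on the line through this point along the arm's y. Grip across the 30 mm width, with the fingertips 7 mm or more above the underside, so that they stay clear of the cradle's lip and of the rest
- cradle: fixed plywood cradle: a board 140 mm wide that slopes at 28 degrees, rising along the cradle's own +x (away from the robot), with a lip 6 mm high along its lower edge. The arm's underside lies on the slope against the lip, its top face looks up and towards the robot, its length along the cradle's y. Origin: on the table, 55 mm below the centre of the arm's underside
- rest: fixed balancing rest: half-round wooden block, radius 70 mm, on a base 90 x 200 mm. The ridge of its round top runs along the rest's x, 60 mm long, 80 mm above the table; the arm must lie across it, along the rest's y. Two catch posts 66 mm high, 75 to 93 mm to either side along y, catch an arm that tips more than about 0.16 rad. Origin: on the table under the middle of the ridge
- crown (a point): middle of the ridge of the rest's round top, 80 mm above the table; axes as the rest's. The round top is stable: with the centre of mass d mm off the ridge the arm settles tilted by about d / 53 rad, heavy end down, and tips on to a post if d is more than about 8
- glue: bystander: white glue bottle with an orange cap, 46 mm in diameter, 129 mm high; origin under its centre
- measure: bystander: yellow tape measure, 36 x 76 x 66 mm, standing on the table; origin under its centre
- saw: bystander: blue cup-shaped hole saw, 52 mm in diameter, 39 mm high, teeth up; origin under its centre

How it is judged (in metres and radians):
On the way:
1. the arm is lifted clear of the cradle in the gripper (height (world z) of bar above 0.085 m and contact force between the fingers and bar above 1 N and contact force between bar and cradle below 0.1 N), for 0.1 s.
At the end, for the whole second after the job is handed in: The arm rests by itself on its underside on the round top of the rest, its middle within 40 mm of the ridge's middle (horizontally) and 7 mm of its height, crosswise to the ridge within 0.26 rad (15 degrees), level within 0.1 rad (about 6 degrees), at rest (slower than 20 mm/s and 0.3 rad/s) (contact force between bar and rest above 1 N and angle between bar's own z axis and vertical below 0.1 rad and horizontal distance between bar and crown below 0.04 m and z of bar in the frame of crown between -0.007 and 0.007 m and angle between the y axis of bar and the y axis of rest, either way round below 0.26 rad and linear speed of bar below 0.02 m/s and angular speed of bar below 0.3 rad/s); the robot touches nothing.
It fails at once if the arm is dropped (moves faster than 0.5 m/s out of the gripper) (contact force between the fingers and bar below 0.1 N and linear speed of bar above 0.5 m/s).
It fails at once if the glue bottle, tape measure or hole saw is displaced by more than 20 mm (distance of any of glue, measure, saw from where it was at the start of the episode above 0.02 m).
It also fails if it takes over 45 s, if anything falls off the work surface, if the arm or the gripper's body presses on something with over 40 N, if the wrist force passes 120 N, or if a joint passes its speed limit or range.

## Working session

There is one attempt and no reset: what is moved stays moved. The work goes in short steps, Python scripts to look and compute and a tool call to move; the robot and the scene stay as the last step left them, time stands still between calls to the robot, and variables do not carry over. Pictures are saved under pics/ and viewed, at most 10 in all, crops included, and the job is handed in when it is done.

Besides the shell and the picture viewer there is one more tool, called as name(argument=value, ...) on one line, values as JSON. send_rows: Moves the arm, as the interface text tells. Its arguments: {"type":"object","properties":{"targets":{"type":"string"},"newtons":{"type":"number"}},"required":["targets"]}

```bash
mkdir -p pics; python3 - <<'E'
from workcell import bot,camera,camera_model
import cv2,numpy as np
for n in("scene","top"):
    cv2.imwrite(f"pics/{n}0.png",camera(n)); m=camera_model(n); print(n,np.round(m["K"],1).tolist(),np.round(m["pose"],4).tolist())
o=bot.get_obs();print(o,bot.hold_point_z)
E
```

```text
scene [[436.0, 0.0, 279.1], [0.0, 436.0, 214.0], [0.0, 0.0, 1.0]] [[0.8923, -0.3083, 0.3299, 0.2849], [-0.4514, -0.6229, 0.6389, -0.3614], [0.0085, -0.719, -0.695, 0.6975], [0.0, 0.0, 0.0, 1.0]]
top [[496.6, 0.0, 283.8], [0.0, 496.6, 218.2], [0.0, 0.0, 1.0]] [[-0.0, -0.9854, 0.1701, 0.4011], [-0.9999, -0.0022, -0.0128, 0.1864], [0.013, -0.1701, -0.9853, 1.225], [0.0, 0.0, 0.0, 1.0]]
{'time': 0.1, 'q': array([7.51121885e+01, 5.00705244e+00, 1.00377639e+01, 9.50983072e+01,
       3.39656978e-04, 9.00001382e+01]), 'qd': array([-0.11250493, -0.12217443,  0.02889124,  0.02843029,  0.06118661,
       -0.12300862]), 'joint_efforts': array([-2.49862924e-04, -5.21558189e+01,  4.65656698e+01,  1.59658300e-02,
       -2.03744946e-06, -1.32046063e-05]), 'ee_pos': array([0.14125568, 0.5313393 , 0.23065154]), 'tcp_rot': array([-1.79932404e+02, -3.39493706e-04,  1.65112050e+02]), 'wrist_force': array([ 1.20789861, -0.50587465,  0.11303775]), 'torque': array([-0.03350814, -0.0490292 ,  0.00351827]), 'grasp_force': 0.0, 'opening': 0.08513082901701331} 0.0187
```

View pics/scene0.png

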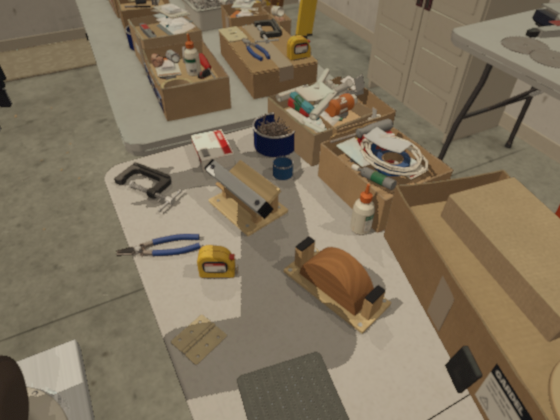

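View pics/top0.png

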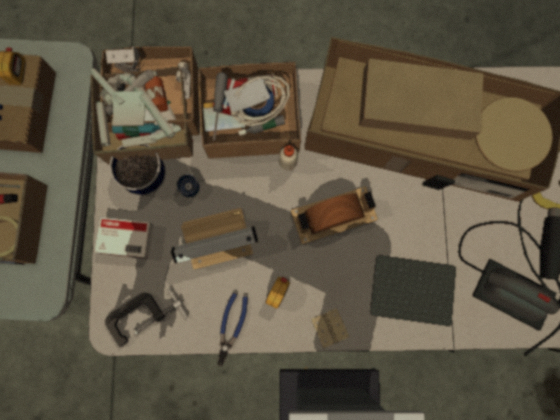

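The scene view shows the bar in the cradle at about (240,188) and the rest at (338,280). The top view shows the bar at (214,246) and the rest at (334,215), with the glue at (289,154), measure at (278,292) and saw at (188,186). Next I'll zoom in on both.

```bash
python3 - <<'E'
import cv2,numpy as np
s=cv2.imread("pics/scene0.png");t=cv2.imread("pics/top0.png")
def c(im,u,v):
    z=cv2.resize(im[v:v+75,u:u+100],(400,300),interpolation=cv2.INTER_CUBIC)
    z=cv2.convertScaleAbs(z,alpha=1.5,beta=10)
    for k in range(0,100,10):
        cv2.line(z,(k*4,0),(k*4,6 if k%50 else 12),(0,255,0),1)
        if k<75: cv2.line(z,(0,k*4),(6,k*4),(0,255,0),1)
    cv2.putText(z,f"{u},{v}",(10,20),0,.4,(0,0,255),1); return z
cv2.imwrite("pics/z.png",np.vstack([np.hstack([c(t,165,200),c(t,285,175)]),np.hstack([c(s,195,145),c(s,285,232)])]))
E
```

```text
(no output)
```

View pics/z.png

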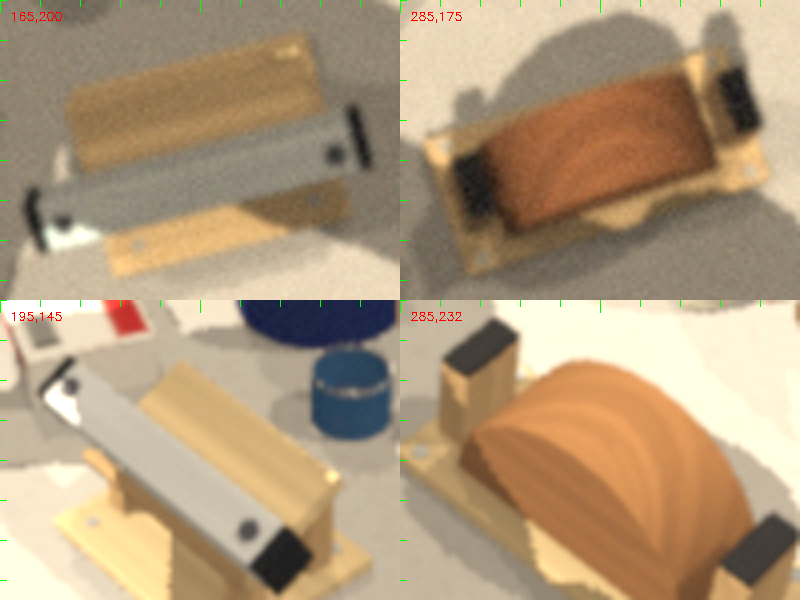

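```bash
cat > h.py <<'E'
import numpy as np
from workcell import camera_model
from scipy.spatial.transform import Rotation as R
from scipy.optimize import least_squares
M={n:camera_model(n) for n in("scene","top")}
def proj(n,p):
    m=M[n];T=m["pose"];c=(np.atleast_2d(p)-T[:3,3])@T[:3,:3];u=c@m["K"].T;return u[:,:2]/u[:,2:]
def ray(n,uv,z):
    m=M[n];T=m["pose"];d=T[:3,:3]@np.linalg.solve(m["K"],[*uv,1]);return T[:3,3]+d*(z-T[2,3])/d[2]
def fit(obs,x0,pitch,z0):
    f=lambda x:np.concatenate([(proj(n,R.from_euler('xyz',[0,pitch,x[2]],degrees=True).apply(p)+[x[0],x[1],z0])[0]-uv) for n,p,uv in obs])
    r=least_squares(f,x0,x_scale=[.01,.01,5]);return r.x,np.round(f(r.x).reshape(-1,2),1).tolist()
E
python3 - <<'E'
from h import *
t=lambda u,v,a,b:(a+u/4,b+v/4)
b=[0,-80,35],[0,80,35]
b=np.array(b)/1e3
obs=[("top",b[0],t(335,155,165,200)),("top",b[1],t(63,223,165,200)),("scene",b[1],t(70,86,195,145)),("scene",b[0],t(249,230,195,145))]
print(fit(obs,[.35,.3,0],-28,.055))
p=np.array([[0,-84,66],[0,84,66]])/1e3
o=[("top",p[1],t(75,185,285,175)),("top",p[0],t(340,100,285,175)),("scene",p[1],t(80,47,285,232)),("scene",p[0],t(360,249,285,232))]
c=np.array([[45,100,10],[45,-100,10],[-45,-100,10],[-45,100,10]])/1e3
o2=[("top",q,t(u-400,v,285,175)) for q,(u,v) in zip(c,[(425,135),(725,48),(768,175),(468,275)])]
print(fit(o,[.4,.1,0],0,0));print(fit(o+o2,[.4,.1,0],0,0))
for n,uv,z in[("glue",(289,150),.129),("meas",(279,290),.066),("saw",(188,185),.039)]:print(n,ray("top",uv,z))
E
```

```text
(array([ 0.54580649,  0.33390097, 14.44262271]), [[0.1, -0.2], [0.3, -0.0], [-0.1, -0.2], [-0.3, -0.2]])
(array([ 0.61900839,  0.04400971, 17.98795576]), [[0.1, 0.4], [0.6, 0.3], [-0.0, -0.7], [0.3, -0.4]])
(array([ 0.6198065 ,  0.0445218 , 17.66335778]), [[-0.2, -0.2], [0.4, 0.2], [0.4, -1.1], [0.3, -0.6], [-0.5, 1.0], [0.1, -0.8], [1.3, 1.1], [-0.1, 0.2]])
glue [0.7491291  0.16030845 0.129     ]
meas [0.43280067 0.18252746 0.066     ]
saw [0.68772081 0.40539837 0.039     ]
```

```bash
cat >> h.py <<'E'
from workcell import bot
def go(p,yaw,src=None):
    """tool-frame shift (mm) and turn (deg) from the pose now to world p, tool yaw"""
    o=bot.get_obs();r=R.from_euler('xyz',o["tcp_rot"],degrees=True)
    s=r.inv().apply(np.array(p)-(o["ee_pos"] if src is None else src))*1e3
    print("shift",np.round(s,1),"turn",round(float((o["tcp_rot"][2]-yaw+180)%360-180),1),"t",round(o["time"],2))
E
python3 - <<'E'
from h import *
go([.536,.3315,.135],104.4,[.141,.532,.231])
E
```

```text
shift [-433.3  -92.2   96.1] turn 60.7 t 0.1
```

send_rows(targets="-40 -9 0 6 0;-80 -17 0 11 0;-120 -26 0 17 0;-160 -34 0 22 0;-200 -43 0 28 0;-240 -51 0 34 0;-280 -60 0 39 0;-320 -68 0 45 0;-360 -77 0 50 0;-400 -85 30 56 40;-433 -92 60 60.7 70;-433.3 -92.2 96 60.7 90;-433.3 -92.2 96 60.7 90;-433.3 -92.2 96 60.7 90", newtons=25)

```text
time: 1.85
ee_pos: [0.5364, 0.3315, 0.1367]
tcp_rot: [179.9, -0.0, 104.4]
wrist_force: [0.8, -0.2, 0.2]
opening: 0.0549
grasp_force: 0.0
```

```bash
python3 - <<'E'
from h import *
from workcell import camera
import cv2
go([.536,.3315,.08],104.4)
s=camera("scene");t=camera("top")
a=cv2.resize(s[130:280,180:320],(560,600));a=a[:, :400]
f=lambda im,u,v:cv2.resize(im[v:v+150,u:u+100],(400,600),interpolation=cv2.INTER_CUBIC)
cv2.imwrite("pics/h1.png",np.hstack([f(s,195,90),f(t,165,150)]))
o=bot.get_obs();print(o["wrist_force"],o["torque"],o["opening"],o["tcp_rot"])
E
```

```text
shift [ 0.  -0.4 56.7] turn 0.0 t 1.85
[0.00777689 0.43929359 0.0534006 ] [ 0.02295196  0.03071348 -0.00931923] 0.05537844503626356 [ 1.79850733e+02 -4.70436396e-02  1.04456986e+02]
```

View pics/h1.png

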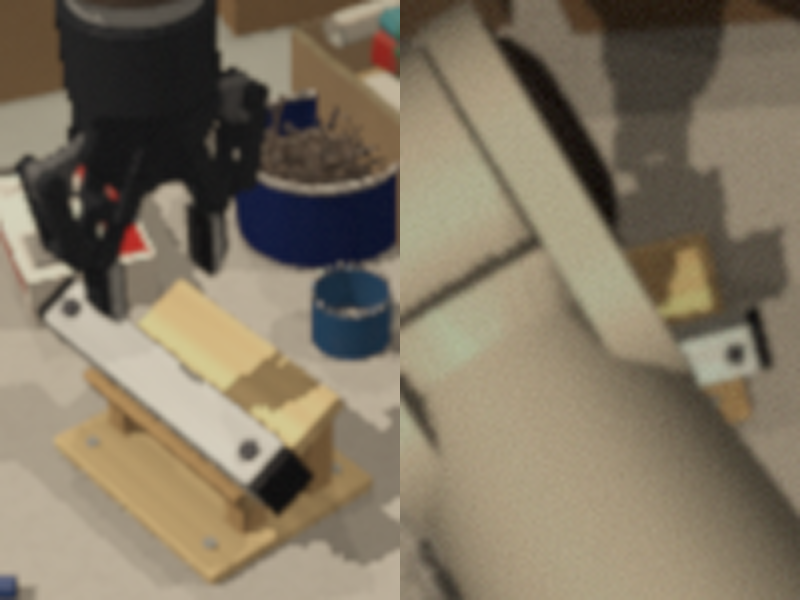

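The scene view shows the open gripper straddling the bar from above, with fingertips at crop (110,305) and (205,265). The top view is blocked by the robot. I'll descend carefully.

send_rows(targets="0 0 20 0 90;0 -0.4 40 0 90;0 -0.4 52 0 90;0 -0.4 58 0 90;0 -0.4 62 0 90;0 -0.4 66 0 90;0 -0.4 66 0 90")

```text
time: 2.82
ee_pos: [0.536, 0.331, 0.0693]
tcp_rot: [-180.0, -0.0, 104.4]
wrist_force: [0.0, 0.1, -0.6]
opening: 0.0549
grasp_force: 0.0
```

send_rows(targets="0 0 0 0 105;0 0 0 0 115;0 0 1 0 115;0 0 2 0 115;0 0 2 0 115")

```text
time: 3.45
ee_pos: [0.5359, 0.331, 0.0672]
tcp_rot: [-180.0, 0.0, 104.4]
wrist_force: [0.0, -0.2, 0.3]
opening: 0.0471
grasp_force: 0.0
```

send_rows(targets="0 0 1 0 122;0 0 2 0 128;0 0 2 0 134;0 0 2 0 140;0 0 2 0 140")

```text
time: 4.08
ee_pos: [0.5365, 0.3312, 0.0655]
tcp_rot: [179.9, -0.0, 104.4]
wrist_force: [5.1, 1.0, -0.2]
opening: 0.0389
grasp_force: 7.0
```

send_rows(targets="0 1 0 0 146;0 1.5 0 0 152;0 1.5 0 0 158;0 1.5 0 0 164;0 1.5 0 0 170;0 1.5 0 0 170")

```text
time: 4.82
ee_pos: [0.5367, 0.3312, 0.0657]
tcp_rot: [-179.9, -0.0, 104.4]
wrist_force: [-3.1, -0.8, 6.3]
opening: 0.0376
grasp_force: 24.2
```

send_rows(targets="0 0 -1 0 175;0 0 -2 0 180;0 0 -3 0 185;0 0 -4 0 190;0 0 -4 0 190;0 0 -4 0 190")

```text
time: 5.58
ee_pos: [0.537, 0.3313, 0.0691]
tcp_rot: [-179.9, 0.0, 104.4]
wrist_force: [-4.8, -0.5, 3.6]
opening: 0.0354
grasp_force: 23.9
```

```bash
python3 - <<'E'
from h import *
from workcell import camera
import cv2
s=camera("scene")
o=bot.get_obs();print(o["wrist_force"],o["torque"],o["opening"],o["grasp_force"])
cv2.imwrite("pics/h2.png",cv2.convertScaleAbs(cv2.resize(s[135:235,190:320],(780,600),interpolation=cv2.INTER_CUBIC),alpha=1.2))
E
```

```text
[-5.79414298 -1.19106175  2.39895898] [-0.27032144  1.09176796 -0.00618878] 0.035447400103680235 23.863412272185087
```

View pics/h2.png

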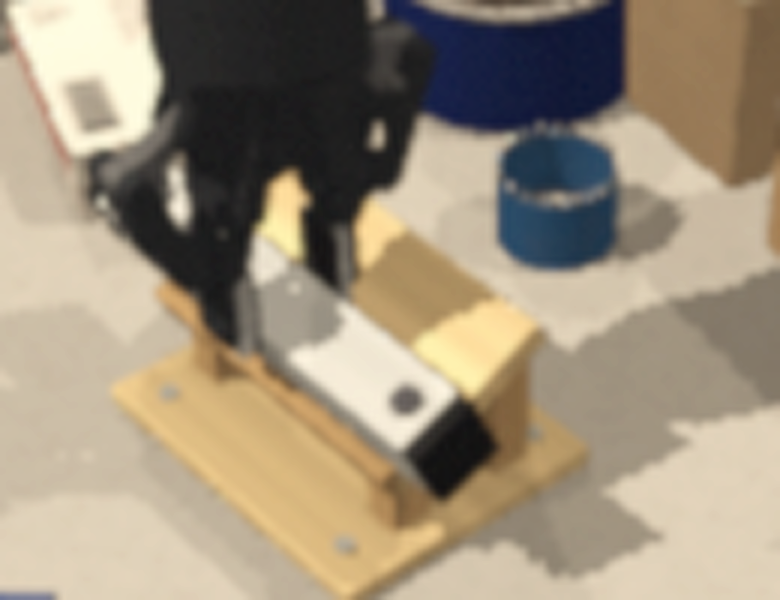

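The picture shows the bar gripped between the fingers, with its top face less tilted than before (near end cap at (450,450)). It is turning upright as it is squeezed and lifted, so I'll carry on.

send_rows(targets="0 0 -1 0 195;0 0 -2 0 200;0 0 -3 0 205;0 0 -4 0 210;0 0 -4 0 210;0 0 -4 0 210", newtons=30)

```text
time: 6.38
ee_pos: [0.5375, 0.3313, 0.073]
tcp_rot: [-180.0, 0.0, 104.4]
wrist_force: [0.5, 0.2, -4.2]
opening: 0.0332
grasp_force: 27.6
```

send_rows(targets="0 0 0 0 230;0 0 0 0 230;0 0 -4 0 230;0 0 -8 0 230;0 0 -8 0 230", newtons=60)

```text
time: 7.0
ee_pos: [0.5377, 0.3316, 0.082]
tcp_rot: [179.9, -0.0, 104.4]
wrist_force: [0.2, 0.8, -4.6]
opening: 0.0318
grasp_force: 55.4
```

send_rows(targets="0 0 -15 0 230;0 0 -30 0 230;0 0 -45 0 230;0 0 -60 0 230;0 0 -75 0 230;0 0 -90 0 230;0 0 -90 0 230;0 0 -90 0 230;0 0 -90 0 230;0 0 -90 0 230")

```text
time: 8.25
ee_pos: [0.5372, 0.3313, 0.1707]
tcp_rot: [-180.0, 0.0, 104.4]
wrist_force: [0.1, -0.1, -3.9]
opening: 0.0322
grasp_force: 55.8
```

```bash
python3 - <<'E'
from h import *
from workcell import camera
import cv2
F=[];T=[]
for i in range(20):
    s=camera("scene");o=bot.get_obs();F.append(o["wrist_force"]);T.append(o["torque"])
F=np.array(F);T=np.array(T);print(F.mean(0),T.mean(0),T.std(0),o["opening"],o["ee_pos"],o["tcp_rot"],o["time"])
d=R.from_euler('z',14.4,degrees=True).as_matrix()
print("torque in bar frame",T.mean(0)@d)
u,v=proj("scene",o["ee_pos"])[0].astype(int)
print(u,v);u0,v0=u-70,v-45;cv2.imwrite("pics/h3.png",cv2.convertScaleAbs(cv2.resize(s[v0:v0+100,u0:u0+130],(780,600),interpolation=cv2.INTER_CUBIC),alpha=1.2));print(u0,v0)
E
```

```text
[-0.0225212  -0.06311171 -3.8520235 ] [-0.04179555 -0.00376668  0.0012963 ] [0.03589368 0.02935478 0.02104092] 0.03205756836502224 [0.5374292  0.33139497 0.17130672] [ 1.79997571e+02 -1.82013675e-03  1.04413425e+02] 9.25
torque in bar frame [-0.0414192   0.00674579  0.0012963 ]
234 149
164 104
```

View pics/h3.png

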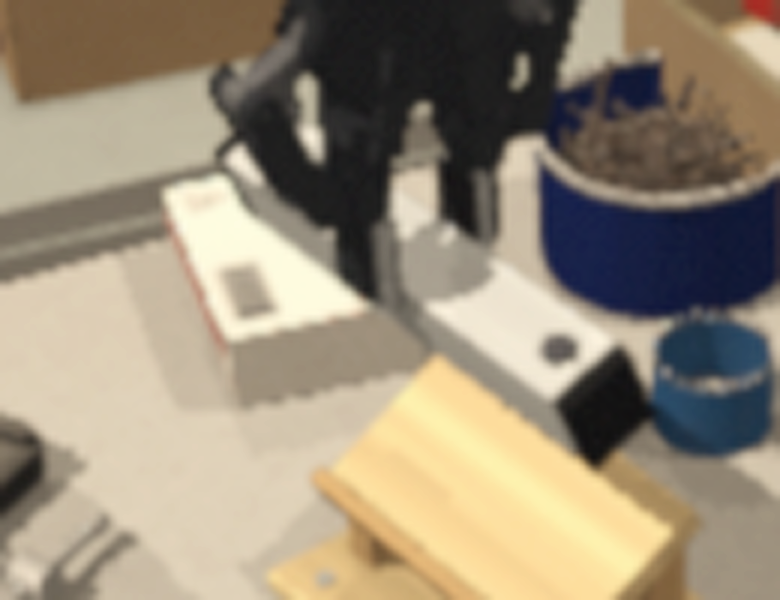

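The bar is held nearly upright at the gripper, with its near bolt at (560,348) and end cap around (605,405). The wrist torque suggests the centre of mass is about 10 mm towards bar +y from the grip. I'll fit the in-hand pose.

```bash
python3 - <<'E'
from h import *
P=np.array([[0,-80,35],[15,-100,34],[-15,-100,34],[-15,-100,0],[15,-100,0]])/1e3
U=np.array([[560,348],[622,347],[555,402],[598,466],[654,409]])/6+[164,104]
tcp=np.array([.5374,.3314,.1713])
f=lambda x:np.concatenate([(proj("scene",R.from_euler('xyz',[x[0],x[1],104.4-90+x[4]],degrees=True).apply(P)+tcp+[*R.from_euler('z',14.4,degrees=True).apply([x[2],0,x[3]])])-U).ravel(),[x[4]/2,x[2]/.002*.5]])
r=least_squares(f,[0,0,0,-.01,0],x_scale=[3,3,.01,.01,3])
print(r.x,np.round(r.fun,1), r.cost)
J=r.jac;print(np.sqrt(np.diag(np.linalg.inv(J.T@J)))*.5)
go([.6195,.0443,.15],107.8)
E
```

```text
[-4.61567330e-01 -2.03781935e+01  4.11664111e-03 -1.33989461e-02
  1.13730960e+00] [-1.4 -0.6  0.9 -0.6  0.8  0.8 -1.2  0.6  0.3 -0.2  0.6  1. ] 3.893673386934704
[1.84055114e+00 1.40712617e+00 1.52839601e-03 3.63323562e-03
 8.13565927e-01]
shift [-298.5    8.    21.3] turn -3.4 t 9.25
```

```bash
python3 - <<'E'
from h import *
go([.6226,.0348,.15],107.8)
E
```

```text
shift [-308.5    8.7   21.3] turn -3.4 t 9.25
```

send_rows(targets="-20 1 0 0 230;-50 2 0 -1 230;-80 3 0 -1 230;-110 4 0 -2 230;-140 5 0 -2 230;-170 6 0 -3 230;-200 7 0 -3 230;-230 8 0 -3.4 230;-260 8.7 0 -3.4 230;-285 8.7 5 -3.4 230;-300 8.7 15 -3.4 230;-308.5 8.7 21.3 -3.4 230;-308.5 8.7 30 -3.4 230;-308.5 8.7 36 -3.4 230;-308.5 8.7 36 -3.4 230;-308.5 8.7 36 -3.4 230")

```text
time: 11.25
ee_pos: [0.6227, 0.0352, 0.1356]
tcp_rot: [180.0, 0.0, 107.9]
wrist_force: [-0.4, 0.1, -4.4]
opening: 0.0319
grasp_force: 55.8
```

```bash
python3 - <<'E'
from h import *
from workcell import camera
import cv2
T=[]
for i in range(12):
    s=camera("scene");o=bot.get_obs();T.append(np.r_[o["wrist_force"],o["torque"]])
T=np.array(T).mean(0);print(T[:3],T[3:]@R.from_euler('z',17.8,degrees=True).as_matrix())
go([.6226,.0348,.100],107.8)
cv2.imwrite("pics/h4.png",cv2.convertScaleAbs(cv2.resize(s[210:330,280:410],(650,600),interpolation=cv2.INTER_CUBIC),alpha=1.2))
E
```

```text
[-0.08026751  0.36135687 -4.22346437] [-0.04098087  0.00175756 -0.00329665]
shift [ 0.1 -0.  35.3] turn 0.0 t 11.85
```

View pics/h4.png

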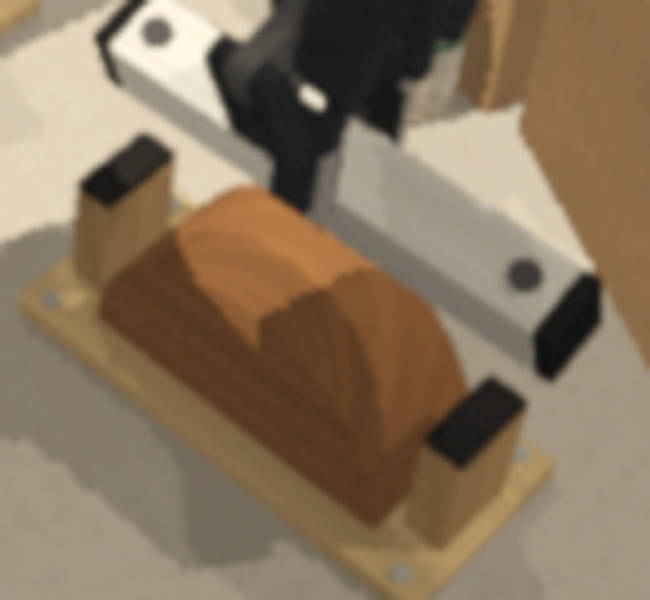

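The bar is above the rest, lying crosswise and clear of both posts, with bolts at (157,32) and (525,275). Both torque readings agree on a centre of mass about +10 mm from the grip. I'll lower until contact.

send_rows(targets="0 0 10 0 230;0 0 20 0 230;0 0 28 0 230;0 0 32 0 230;0 0 34 0 230;0 0 35 0 230;0 0 35 0 230", newtons=40)

```text
time: 12.72
ee_pos: [0.6228, 0.0348, 0.1007]
tcp_rot: [180.0, 0.0, 107.8]
wrist_force: [-1.5, 0.7, -2.6]
opening: 0.0319
grasp_force: 55.7
```

send_rows(targets="0 0 1 0 220;0 0 2 0 220;0 0 2 0 220", newtons=30)

```text
time: 13.1
ee_pos: [0.623, 0.0345, 0.1]
tcp_rot: [179.9, 0.1, 107.8]
wrist_force: [-2.4, -1.6, 7.7]
opening: 0.0323
grasp_force: 56.1
```

send_rows(targets="0 0 0 0 164;0 0 0 0 160;0 0 0 0 158;0 0 0 0 156;0 0 0 0 156")

```text
time: 13.72
ee_pos: [0.6233, 0.0346, 0.0999]
tcp_rot: [179.9, 0.1, 107.8]
wrist_force: [-1.3, -1.2, 5.8]
opening: 0.033
grasp_force: 23.6
```

send_rows(targets="0 0 0 0 154;0 0 0 0 152;0 0 0 0 150;0 0 0 0 150;0 0 0 0 150;0 0 0 0 150")

```text
time: 14.48
ee_pos: [0.6227, 0.0348, 0.0982]
tcp_rot: [-180.0, -0.0, 107.8]
wrist_force: [1.3, 0.3, 0.7]
opening: 0.0353
grasp_force: 1.3
```

```bash
python3 - <<'E'
from h import *
from workcell import camera
import cv2
s=camera("scene")
o=bot.get_obs();print(o["wrist_force"],o["opening"],o["grasp_force"],o["time"])
cv2.imwrite("pics/h5.png",cv2.convertScaleAbs(cv2.resize(s[210:330,280:410],(650,600),interpolation=cv2.INTER_CUBIC),alpha=1.2))
E
```

```text
[ 2.35119035 -0.56250876  0.18675963] 0.035492151082566925 1.3038297212915495 14.525
```

View pics/h5.png

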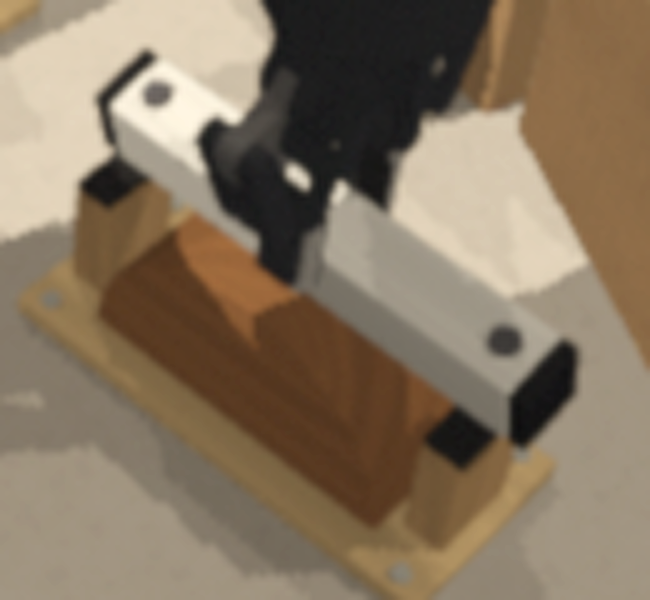

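The bar lies on the ridge between loosened fingers, with bolts at (157,94) and (504,341). I'll open slowly and let it settle.

send_rows(targets="0 0 0 0 147;0 0 0 0 144;0 0 0 0 141;0 0 0 0 138;0 0 0 0 134;0 0 0 0 130;0 0 0 0 126;0 0 0 0 126;0 0 0 0 126;0 0 0 0 126")

```text
time: 15.78
ee_pos: [0.6227, 0.0348, 0.0983]
tcp_rot: [180.0, -0.0, 107.8]
wrist_force: [1.6, 0.9, -0.9]
opening: 0.0433
grasp_force: 0.5
```

```bash
python3 - <<'E'
from h import *
from workcell import camera
import cv2
fr=[camera("scene") for _ in range(8)]
o=bot.get_obs();print(o["wrist_force"],o["opening"],o["grasp_force"],o["time"])
print([round(float(np.abs(fr[i].astype(int)-fr[0])[210:330,280:410].mean()),2) for i in range(8)])
s=np.mean(fr,0).astype(np.uint8)
cv2.imwrite("pics/h6.png",cv2.convertScaleAbs(cv2.resize(s[210:330,280:410],(650,600),interpolation=cv2.INTER_CUBIC),alpha=1.2))
E
```

```text
[ 1.55451944  0.5265338  -0.89082978] 0.04303132995694368 0.5222254805266857 16.175
[0.0, 0.44, 0.43, 0.45, 0.44, 0.44, 0.45, 0.44]
```

View pics/h6.png

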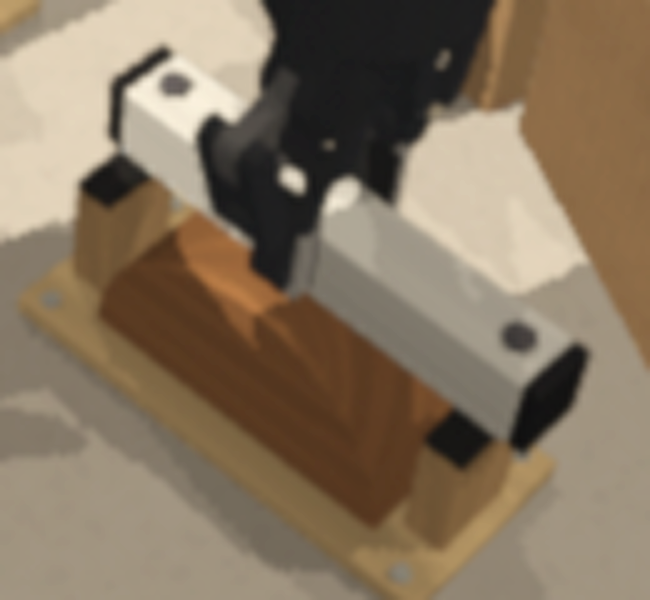

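The bar is still roughly level and stationary, with bolts at (175,84) and (519,337) and the near cap at (587,350), (520,390) and (515,452). A small sideways force of about 1.6 N remains on a finger. I'll fit the pose.

```bash
cat > fitb.py <<'E'
from h import *
P=np.array([[0,80,35],[0,-80,35],[15,-100,34],[-15,-100,34],[-15,-100,0],[15,100,34],[-15,100,34]])/1e3
c=np.array([.6195,.0443,.080])
def run(U):
    U=np.array(U)/5+[280,210]
    # x: roll,pitch,yaw(deg), along-x, along-y offsets from crown (rest axes), dz
    def f(x):
        Rr=R.from_euler('z',17.8,degrees=True);Rb=R.from_euler('xyz',[x[0],x[1],17.8+x[2]],degrees=True)
        return np.concatenate([(proj("scene",Rb.apply(P)+c+Rr.apply(x[3:6]))-U).ravel(),[x[5]/.004]])
    r=least_squares(f,np.zeros(6),x_scale=[3,3,3,.01,.01,.01])
    J=r.jac;print(np.round(r.x,4),np.round(np.sqrt(np.diag(np.linalg.inv(J.T@J)))*.5,4),np.round(r.fun,1))
E
python3 - <<'E'
from fitb import *
run([[157,94],[504,341],[578,347],[510,395],[508,440],[152,50],[104,98]])
run([[175,84],[519,337],[588,350],[520,392],[514,453],[172,48],[120,88]])
go([.6226,.0348,.100],107.8)
E
```

```text
[-3.98870e+00 -1.00255e+01 -2.90570e+00  8.40000e-03 -7.20000e-03
 -3.10000e-03] [5.2940e-01 1.7295e+00 3.3540e-01 1.8000e-03 1.1000e-03 1.9000e-03] [ 1.   0.3 -1.4 -1.5 -0.8 -1.2  1.   0.7  1.3  2.5  0.3 -0.3 -1.3 -0.8
 -0.8]
[-4.0183e+00 -1.2803e+00 -5.0093e+00  6.3000e-03 -1.1100e-02 -9.0000e-04] [5.0770e-01 1.7506e+00 3.7860e-01 1.8000e-03 1.1000e-03 1.9000e-03] [ 1.1  1.1 -1.8 -0.8 -0.2 -0.7  1.4  0.5  0.4  1.1  0.2 -0.3 -1.  -1.
 -0.2]
shift [ 0.  -0.1 -1.7] turn 0.0 t 16.18
```

send_rows(targets="0 0 0 0 118;0 0 0 0 110;0 0 0 0 100;0 0 0 0 90;0 0 0 0 70;0 0 0 0 40;0 0 0 0 10;0 0 0 0 0;0 0 -20 0 0;0 0 -40 0 0;0 0 -60 0 0;0 0 -80 0 0;0 0 -100 0 0;0 0 -100 0 0")

```text
time: 17.92
ee_pos: [0.6233, 0.0348, 0.1998]
tcp_rot: [179.8, 0.0, 107.8]
wrist_force: [0.2, -0.1, 0.4]
opening: 0.0853
grasp_force: 0.0
```

```bash
python3 - <<'E'
from h import *
from workcell import camera
import cv2
fr=[camera("scene") for _ in range(10)]
o=bot.get_obs();print(o["wrist_force"],o["opening"],o["time"])
print([round(float(np.abs(f.astype(int)-fr[0])[210:330,280:410].mean()),2) for f in fr])
s=np.mean(fr,0).astype(np.uint8)
cv2.imwrite("pics/h7.png",cv2.convertScaleAbs(cv2.resize(s[210:330,280:410],(650,600),interpolation=cv2.INTER_CUBIC),alpha=1.2))
E
```

```text
[-1.04019915  0.57291008  0.66485896] 0.08523200227054313 18.425
[0.0, 0.57, 0.7, 0.78, 0.81, 0.8, 0.78, 0.76, 0.73, 0.7]
```

View pics/h7.png

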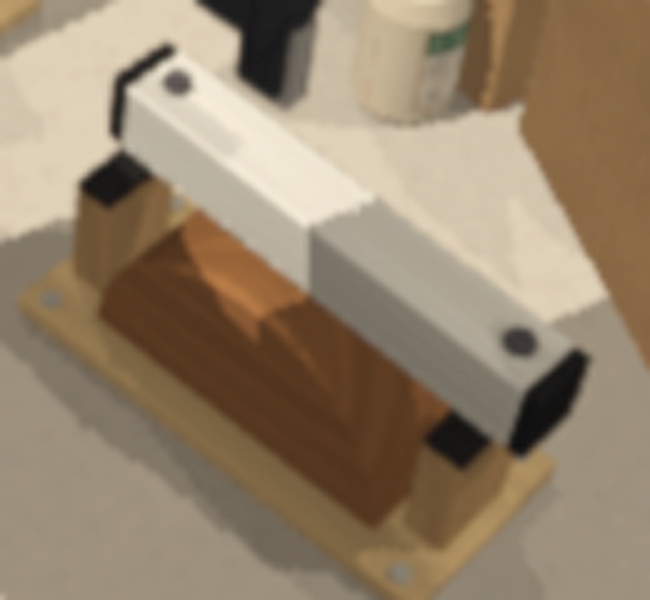

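The bar now rests free on the ridge, clear of both posts, with bolts at (178,82) and (519,341). It is rocking slightly. I'll measure its tilt over time from the bolt centroids.

```bash
cat > tilt.py <<'E'
from fitb import *
from workcell import camera
import cv2
def bolt(g,u,v):
    u0,v0=int(round(u))-5,int(round(v))-5
    w=cv2.resize(g[v0:v0+11,u0:u0+11],None,fx=8,fy=8,interpolation=cv2.INTER_CUBIC).astype(float)
    b=np.median(w);m=np.clip(b-25-w,0,None)
    yy,xx=np.mgrid[:88,:88];r=(xx-43.5)**2+(yy-43.5)**2<32**2;m=m*r
    return np.array([u0+((m*xx).sum()/m.sum()+.5)/8-.5,v0+((m*yy).sum()/m.sum()+.5)/8-.5])
def solve(a,b):
    Q=np.array([[0,80,35],[0,-80,35]])/1e3
    def f(x):
        Rb=R.from_euler('xyz',[x[0],0,17.8+x[1]],degrees=True)
        return (proj("scene",Rb.apply(Q)+c+R.from_euler('z',17.8,degrees=True).apply([x[2],x[3],0]))-[a,b]).ravel()
    return least_squares(f,[0,0,0,0],x_scale=[3,3,.01,.01]).x
if __name__=="__main__":
    for i in range(8):
        g=cv2.cvtColor(camera("scene"),cv2.COLOR_BGR2GRAY)
        a=bolt(g,280+178/5,210+82/5);b=bolt(g,280+519/5,210+341/5)
        print(a.round(2),b.round(2),solve(a,b).round(4))
        for _ in range(2):camera("scene")
    print(bot.get_obs()["time"])
E
python3 tilt.py; python3 - <<'E'
from fitb import *
run([[178,82],[519,341],[588,353],[521,395],[516,455],[175,47],[120,90]])
E
```

```text
[315.   226.22] [383.47 278.01] [ 0.9632 -2.1283  0.0055 -0.009 ]
[315.01 226.23] [383.49 278.02] [ 0.9745 -2.1182  0.0055 -0.009 ]
[315.   226.22] [383.48 278.02] [ 0.9759 -2.115   0.0055 -0.009 ]
[315.   226.22] [383.49 278.02] [ 0.9782 -2.116   0.0055 -0.009 ]
[315.   226.22] [383.48 278.02] [ 0.9805 -2.1153  0.0055 -0.009 ]
[315.   226.22] [383.49 278.02] [ 0.9852 -2.1144  0.0055 -0.009 ]
[315.   226.22] [383.49 278.02] [ 0.9818 -2.1124  0.0055 -0.009 ]
[315.   226.22] [383.49 278.02] [ 0.9878 -2.1093  0.0055 -0.009 ]
19.625
[-3.6982e+00 -3.1478e+00 -5.1481e+00  7.3000e-03 -1.1700e-02 -1.0000e-03] [5.1250e-01 1.7455e+00 3.6700e-01 1.8000e-03 1.1000e-03 1.9000e-03] [ 0.8  1.5 -1.7 -1.  -0.1 -0.8  1.2  0.7  0.3  1.1  0.  -0.3 -0.6 -1.3
 -0.2]
```

send_rows(targets="0 0 -30 0 0;0 -15 -50 0 0;20 -40 -50 0 0;50 -70 -50 0 0;80 -100 -50 0 0;120 -130 -50 0 0;160 -160 -50 0 0;200 -190 -50 0 0;240 -220 -50 0 0;280 -250 -50 0 0;320 -280 -50 0 0;360 -300 -50 0 0;400 -310 -50 0 0;430 -320 -50 0 0")

```text
time: 21.38
ee_pos: [0.1851, 0.3467, 0.2486]
tcp_rot: [179.9, -0.0, 107.9]
wrist_force: [1.1, -0.6, 0.1]
opening: 0.085
grasp_force: 0.0
```

```bash
python3 - <<'E'
from tilt import *
g={n:cv2.cvtColor(np.mean([camera(n) for _ in range(6)],0).astype(np.uint8),cv2.COLOR_BGR2GRAY) for n in("scene","top")}
for n in g:cv2.imwrite(f"pics/end_{n}.png",g[n])
Q=np.array([[0,80,35],[0,-80,35]])/1e3
x=solve(np.array([315,226.2]),np.array([383.5,278]))
Rb=R.from_euler('xyz',[0,0,14.5],degrees=True)
W=Rb.apply(Q)+c+R.from_euler('z',17.8,degrees=True).apply([x[2],x[3],0])
ob=[]
for n in g:
    p=proj(n,W)
    for i in (0,1):
        q=p[i]
        if n=="scene":q=[(315,226.2),(383.5,278)][i]
        for _ in range(3):q=bolt(g[n],*q)
        ob.append((n,Q[i],q));print(n,i,p[i].round(1),q.round(2),g[n][int(q[1]),int(q[0])])
def f(x):
    Rb=R.from_euler('xyz',[x[0],0,x[1]],degrees=True)
    return np.concatenate([proj(n,Rb.apply(P)+[x[2],x[3],x[4]])[0]-q for n,P,q in ob]+[[(x[4]-.08)/.002]])
r=least_squares(f,[0,14,.62,.04,.08],x_scale=[3,3,.01,.01,.01]);J=r.jac
print(r.x.round(4),(np.sqrt(np.diag(np.linalg.inv(J.T@J)))*.4).round(4),r.fun.round(2))
print("rest frame",R.from_euler('z',-17.8,degrees=True).apply(r.x[2:5]-c),bot.get_obs()["time"])
E
```

```text
scene 0 [315.3 226.1] [315.02 226.14] 75
scene 1 [382.7 277.8] [383.7  278.05] 75
top 0 [308.9 211.9] [309.46 211.92] 60
top 1 [376.3 194.8] [375.86 193.35] 60
[ 1.5566 16.1344  0.6284  0.0381  0.0796] [6.923e-01 4.229e-01 5.000e-04 6.000e-04 6.000e-04] [ 0.15 -0.18  0.26 -0.13 -0.07  0.26  0.02  0.32 -0.19]
rest frame [ 0.00653182 -0.00865912 -0.00037117] 21.975
```

```bash
python3 -c "
from workcell import ticket
print(ticket.job_done())"
```

```text
the job is handed in; nothing more can be done
None
```

The arm is balanced crosswise on the rest, free of the gripper and both catch posts, and I handed the job in at about 22 s. The final two-camera check put it about 1.6° off level, with its middle about 9 mm off the ridge along its length; that puts the balance point roughly 9–10 mm from the middle, towards the end farther to the robot's left.

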